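# Shut and latch the charging cage

## Task

The sliding gate of the battery charging cage stands open. Take its steel latch bar by the grip fin, lift it, slide the gate shut against its spring with the bar raised over the keeper's hump, and let the bar drop fully home in the keeper's notch so that the gate stays shut when you let go. Feel for the notch gently, since the keeper is not always in quite the same place: do not ram or force the bar against it; leave the other things where they are.

Things in the scene. Friction and masses are not known exactly. Their poses are not given: they have to be found in the camera images.
- cage: Fixed charging cage, 235 (x) x 505 (y) x 150 mm high, grey steel with clear panels. Origin on the table, 100 mm behind (+x of) the plane in which its gate slides; x points from the gate into the cage (away from the robot at yaw 0), y along the front in the direction in which the gate shuts, z up.
- post (a point): Point on top of the cage's front post at the +y end (cage x -100, y 220, z 150 mm). The dark steel keeper is screwed on there through slots: the middle of its notch lies up to 16 mm to either side of this point along y, different each time and not measured; find it by eye or by feel.
- post_top (a point): Same point, 60 mm higher: the level of the keeper's top. Along +y the rigid keeper is: a hump 28 mm long with upright sides, top at z = 176 mm; a notch 14 mm long, open above, floor at z = 154 mm; a stop wall 28 mm thick, top at z = 210 mm. All are 24 mm wide in x.
- gate (a joint): Slide of the clear, aluminium-framed gate (170 mm wide, 0.4 to 0.9 kg) along the cage's +y, m. 0 = open (start), grows as it shuts, track ends at 0.146. A spring pulls it open with 3 to 4.4 N, friction 1 N; let go unlatched it slides open. Latched it reads 0.107 to 0.139, depending on the keeper; tongue against the stop wall: 4 mm more than latched.
- latch (a joint): Hinge of the steel latch bar on the gate, rad: 0 = level (its rest, stopped by a pin), grows as the free (+y) end is lifted, up to 0.7. Falls by its own weight (0.22 kg in all). At 0.09 the tongue's lower end is level with the hump's top; above 0.28 it would clear the stop wall too.
- pivot (a point): The latch bar's pivot, at cage x -100 mm, y -80 mm + gate joint, z 185 mm. The bar runs from it along +y, 182 mm long, 14 mm high, 10 mm thick (x).
- fin (a point): Middle of the grip fin, an upright steel plate on the latch bar: 10 mm thick (cage x), 28 mm wide (y); its top is 15 mm above this point, the bar's underside 29 mm below. Level bar: 125 mm along +y from the pivot and 22 mm above it. Pinch it across its thickness from above; free all round (gate top 57 mm lower). It turns with the bar and may turn between the fingers.
- tongue: The tongue, a steel block 10 x 10 mm, 22 mm high, under the bar's free end; origin at its middle, with a level bar 175 mm along +y from the pivot and 14 mm below it. Bar lifted by angle a: it lies (50 cos a + 36 sin a) mm farther along +y than the fin's middle. It enters the notch; lifted, it leans with the bar, its lower end towards +y; it may bear on anything with at most 16 N.
- pack0: Bystander: grey battery pack, 90 x 45 x 50 mm, inside the cage; origin at the centre of its underside.
- pack1: Bystander: black battery pack, 90 x 45 x 50 mm, inside the cage; origin at the centre of its underside.
- wrench: Bystander: wrench 160 mm long, lying on the cage's top; origin at the centre of its underside.
- jar: Bystander: jar 48 mm across, 60 mm high, on the cage's top; origin at the centre of its underside.
- carton: Bystander: cardboard box 70 x 50 x 30 mm, on the cage's top; origin at the centre of its underside.
- meter: Bystander: hand multimeter 75 x 150 x 34 mm, on the table before the cage; origin at the centre of its underside.
- spool: Bystander: metal spool 60 mm across, 40 mm high, before the cage; origin at the centre of its underside.
- tray: Bystander: clear open tray 80 x 110 x 35 mm, before the cage; origin at the centre of its underside.

How it is judged:
On the way, in this order (a step that is already met when the one before it is completed fails the run):
1. the latch bar is lifted (tongue above the height of the hump) before the gate passes the hump (value of joint latch above 0.1 rad and value of joint gate below 0.1015 m), for 0.05 s.
2. the gate is carried over with the bar raised, to where the keeper is (value of joint gate above 0.104 m and value of joint latch above 0.07 rad), for 0.02 s.
At the end, for the whole second after the job is handed in: the latch bar lies level (within 0.03 rad) with its tongue in the keeper's notch, beyond the hump, and the gate is shut (joint above 0.104 m) and at rest, held by the latch alone (value of joint latch below 0.03 rad and value of joint gate above 0.104 m and velocity of joint gate between -0.01 and 0.01 m/s); the robot touches nothing.
It fails at once if the tongue bears on anything with more than 16 N (contact force between tongue and anything else above 16 N).
It fails at once if a bystander is moved by more than 30 mm (distance of any of pack0, pack1, wrench, jar, carton, meter, spool, tray from where it was at the start of the episode above 0.03 m).
It also fails if it takes over 46 s, if anything falls off the work surface, if the arm or the gripper's body presses on something with over 40 N, if the wrist force passes 120 N, or if a joint passes its speed limit or range.

## Robot

A 6-joint arm with a two-finger parallel gripper is mounted at the origin on the work surface. World frame = base frame: x ahead of the robot, y to its left, z up, the work surface at z = 0. Lengths are in m, angles in rad, forces in N, time in s.
With the tool pointing down it reaches from about 0.375 to 0.975 m from the base axis. Payload 3.8 kg.
Tool frame: the origin (TCP) lies on the centre line of the jaws, within the pads' length; the fingertips stand 25 mm ahead of it and the grasp point (between the pads) lies 6 mm ahead of it; y points along the fingers, z is the direction in which the jaws open and shut, and the axes are right-handed (so a half turn about y gives the same grasp; the last joint's range is limited). The gripper opens to 85 mm and grips with 20 to 120 N. Pads are 22 mm wide; open, the fingers measure 114 mm over their backs; the gripper's body (76 mm by 85 mm) begins 54 mm behind the grasp point. The pads swing forward as they close: fully open they stand 13 mm farther back than shut.
Start: joints at [1.134, 0.264, 1.604, -0, 1.274, -0.037], TCP at [0.263, 0.622, 0.256] pointing down, gripper open.
Joint ranges: [-2.63, 2.63], [-0.94, 2.18], [0.31, 2.57], [-1.31, 4.45], [0, 2.66], [-2.55, 2.55]. Speed limits (rad/s): [2.57, 2.57, 3.14, 3.14, 3.14, 3.14].

## Interface

Orientations are given as a rotation vector (axis times angle).
In Python, from workcell import bot gives the robot as it stands.
- The arm moves only by the shell command python3 -m jog 'ROWS' [FORCE]. ROWS is JSON, a list of rows, each a list of 5 numbers: the shift along the world's x, y, z in mm, then the turn about the world's z in degrees, then the finger opening in mm, from 0 to 85.4. A call has exactly 10 rows; each row is the pose to reach, as a shift and turn from the pose commanded when the call began; what a row does not reach only later rows make up. A row lasts 1/8 s, in which the tool goes at most 62.5 mm and 10.7 degrees, less where a joint would pass 70% of its speed; a pose out of reach is approached as far as the arm can. A call with a gripper value outside its range is refused whole. The fingers move at their own pace and stop on an object; FORCE is the grip in N (left out, the last holds). Time passes only in rows, so rows that repeat a pose let the fingers close, or fill a call up. It gives the time, the measured TCP pose, the force and the opening at its end, in the units of the state.
- bot.read_state(): the state, without advancing time (a new reading comes with each control period).
- bot.read_camera(name): name is "side" or "top"; returns a dict with "pixels" (384x512x3 uint8, red, green, blue), "fx", "fy", "cx", "cy" (pixels), "R" (3x3) and "t" (3): a world point X has camera coordinates R X + t. Camera axes: x right, y down, z forward; pixel columns grow to the right and rows downward; lengths in m; the calibration is good to about 2 mm. A picture is of the moment at which its call begins. There is no depth.
- bot.finish_job(): hands the job in, once; it reports no verdict.
The state is a dict: "time": time; "q": joint angles; "joint_vel": joint speeds; "joint_torque": joint torques, N m; "tool_pos": TCP position; "tcp_rot": TCP orientation; "wrist_force": force on the tool from outside, world axes, zero at the start; "torque": the same for the moment, N m; "width": opening from 0.0 (shut) to 1.0 (fully open).
Only numpy, scipy, OpenCV 4.12 (cv2) and the standard library are available. Lean on these libraries where they do the work, as an engineer would, in place of code of your own. Each camera call takes 0.05 s, during which the arm holds its last target.

## Working session

There is one attempt and no reset: what is moved stays moved. The work goes in short steps, Python scripts to look and compute and a shell command to move; the robot and the scene stay as the last step left them, time stands still between calls to the robot, and variables do not carry over. Pictures are saved under pics/ and viewed, and the job is handed in when it is done.

```bash
ls; mkdir -p pics; cat > h.py <<'E'
import numpy as np, cv2, sys
from workcell import bot
def snap(n,tag):
    c=bot.read_camera(n); cv2.imwrite(f'pics/{tag}.png',np.ascontiguousarray(c['pixels'][:,:,::-1]))
    np.savez(f'pics/{tag}.npz',**{k:np.array(v) for k,v in c.items()}); return c
def ld(tag): return np.load(f'pics/{tag}.npz')
def proj(c,X):
    p=np.array(c['R'])@np.array(X)+np.array(c['t']); return float(c['fx']*p[0]/p[2]+c['cx']),float(c['fy']*p[1]/p[2]+c['cy'])
def ray_z(c,u,v,z):
    R=np.array(c['R']);t=np.array(c['t']); o=-R.T@t; d=R.T@np.array([(u-c['cx'])/c['fx'],(v-c['cy'])/c['fy'],1]); return o+d*(z-o[2])/d[2]
def crop(tag,x0,y0,x1,y1,s):
    im=cv2.imread(f'pics/{tag}.png')[y0:y1,x0:x1]; cv2.imwrite(f'pics/{tag}_c{x0}_{y0}.png',cv2.resize(im,None,fx=s,fy=s,interpolation=cv2.INTER_CUBIC))
E
python3 - <<'E'
from h import *
for n in('side','top'):
    c=snap(n,n+'0'); R=np.array(c['R']);print(n,c['fx'],c['cx'],c['cy'],-R.T@np.array(c['t']),R.round(2).tolist())
s=bot.read_state();print({k:np.round(v,3) for k,v in s.items()})
E
```

```text
pics
side 450.9690071498744 267.87936585658406 186.13146316266565 [-0.07415947 -0.18271295  0.8715163 ] [[0.23, -0.97, 0.01], [-0.73, -0.18, -0.66], [0.65, 0.15, -0.75]]
top 404.3935568262261 260.7902496716843 192.25532765611825 [ 0.44432286 -0.07200382  0.87304879] [[-0.01, -1.0, -0.01], [-0.98, 0.01, -0.19], [0.19, 0.01, -0.98]]
{'time': np.float64(0.1), 'q': array([ 1.134,  0.265,  1.605, -0.   ,  1.274, -0.037]), 'joint_vel': array([ 0.   , -0.002, -0.002,  0.   , -0.   ,  0.   ]), 'joint_torque': array([ 1.0000e-03, -5.1670e+01, -3.6859e+01,  0.0000e+00,  6.0000e-03,
        0.0000e+00]), 'tool_pos': array([0.262, 0.621, 0.255]), 'tcp_rot': array([-1.55 ,  0.314, -0.313]), 'wrist_force': array([-0.406, -0.043, -0.574]), 'torque': array([-0.058,  0.009,  0.015]), 'width': np.float64(1.0)}
```

View pics/side0.png

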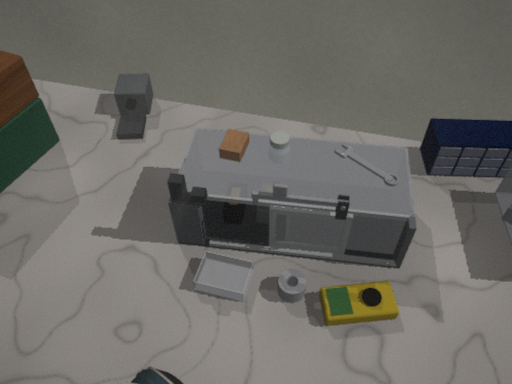

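View pics/top0.png

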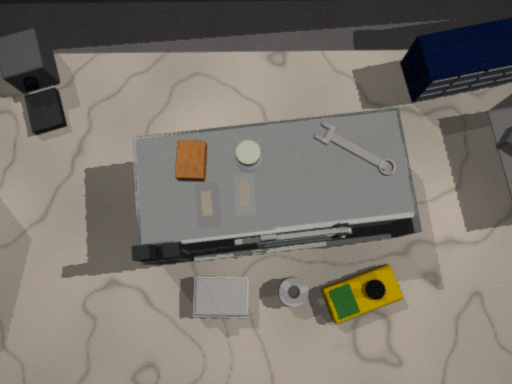

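```bash
python3 -c "
from h import *
crop('top0',120,215,270,275,5); crop('top0',225,210,425,260,4); crop('side0',160,160,360,270,4)"
```

```text
(no output)
```

View pics/top0_c120_215.png

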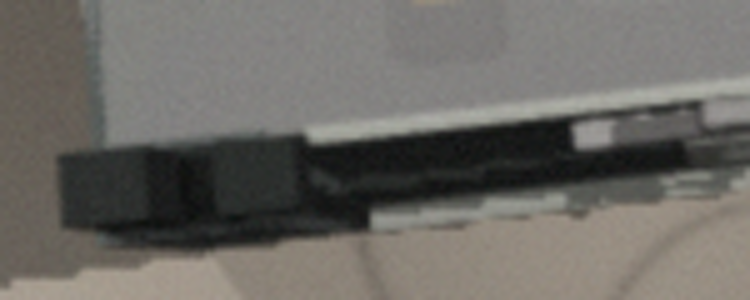

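View pics/top0_c225_210.png

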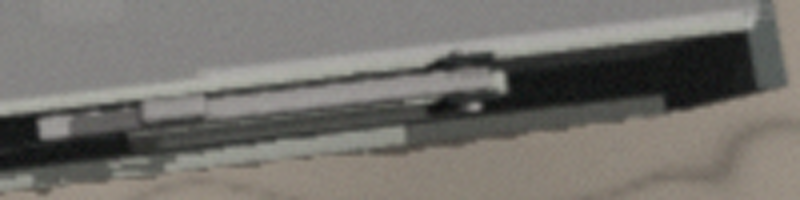

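View pics/side0_c160_160.png

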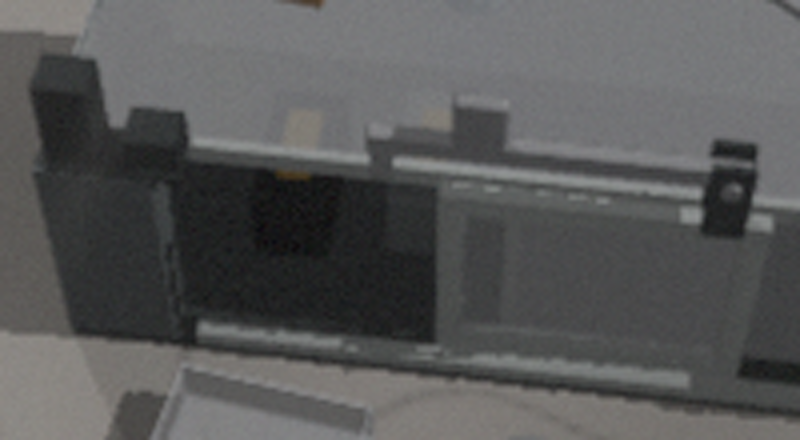

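```bash
python3 - <<'E'
from h import *
c=ld('top0')
def P(n,u,v,z): 
    p=ray_z(c,u,v,z); print(n,(u,v),(p*1000).round(1)); return p
A=lambda x,y:(120+x/5,215+y/5)
B=lambda x,y:(225+x/4,210+y/4)
f=P('fin top',*B(174,108),.222)
f1=P('fin l',*B(143,110),.222);f2=P('fin r',*B(205,105),.222)
t=P('bar tip',*B(38,128),.192)
b=P('bar right end',*B(502,82),.192)
pv=P('pivot',*B(460,82),.192)
P('hump L mid',*A(215,178),.176);P('hump R mid',*A(298,174),.176)
P('wall L',*A(60,190),.210);P('wall R',*A(148,187),.210)
P('cage top back-right corner',400,110,.150);P('back-left',136,137,.150)
d=t-b;print(np.degrees(np.arctan2(-d[0],d[1])),np.linalg.norm(d))
E
```

```text
fin top (268.5, 237.0) [494.7 -80.2 222. ]
fin l (260.75, 237.5) [493.9 -67.8 222. ]
fin r (276.25, 236.25) [495.8 -92.7 222. ]
bar tip (234.5, 242.0) [489.  -23.5 192. ]
bar right end (350.5, 230.5) [ 506.8 -218.6  192. ]
pivot (340.0, 230.5) [ 507.  -200.9  192. ]
hump L mid (163.0, 250.6) [476.4  99.9 176. ]
hump R mid (179.6, 249.8) [477.5  71.5 176. ]
wall L (132.0, 253.0) [471.3 141.8 210. ]
wall R (149.6, 252.4) [472.1 113.2 210. ]
cage top back-right corner (400, 110) [ 737.4 -331.9  150. ]
back-left (136, 137) [688.7 165.  150. ]
5.213331806848057 0.19584001137317408
```

```bash
python3 - <<'E'
from h import *
from scipy.spatial.transform import Rotation as Ro
c=ld('side0')
print(ray_z(c,160+481/4,160+101/4,.222)*1000)
print('humpL back..',ray_z(c,160+158/4,160+113/4,.176)*1000)
print('proj fin in side',proj(c,[.4947,-.0802,.222]),(160+481/4,160+101/4))
s=bot.read_state();print(Ro.from_rotvec(s['tcp_rot']).as_matrix().round(3))
E
```

```text
[493.64488743 -78.72165839 222.        ]
humpL back.. [486.13385114  87.30297927 176.        ]
proj fin in side (281.11638342958133, 184.99031216887104) (280.25, 185.25)
[[ 0.921 -0.001  0.389]
 [-0.389 -0.002  0.921]
 [-0.    -1.    -0.002]]
```

```bash
python3 -m jog '[[19,-57,10,-6,60],[38,-114,20,-12,60],[57,-171,20,-18,60],[76,-228,20,-24,60],[95,-285,20,-30,60],[114,-342,20,-36,60],[133,-399,20,-42,60],[152,-456,20,-48,60],[171,-513,20,-55,60],[190,-570,20,-61.6,60]]' 40
```

```text
time: 1.35
tool_pos: [0.4527, 0.0499, 0.2761]
tcp_rot: [-1.251, 1.141, -1.141]
wrist_force: [1.1, 0.6, 0.4]
width: 0.701
```

```bash
python3 -m jog '[[14,-44,0,0,50],[28,-88,0,0,50],[41,-120,0,0,50],[42,-131,0,0,50],[42,-131,-2,0,50],[42,-131,-4,0,50],[42,-131,-4,0,50],[42,-131,-4,0,50],[42,-131,-4,0,50],[42,-131,-4,0,50]]' 40; python3 -c "
from h import *
snap('top','top1');snap('side','side1');crop('top1',200,150,340,255,5);crop('side1',180,120,340,230,5)"
```

```text
time: 2.6
tool_pos: [0.4948, -0.0791, 0.2724]
tcp_rot: [-1.253, 1.138, -1.138]
wrist_force: [-0.2, 0.2, 0.2]
width: 0.583
```

View pics/top1_c200_150.png

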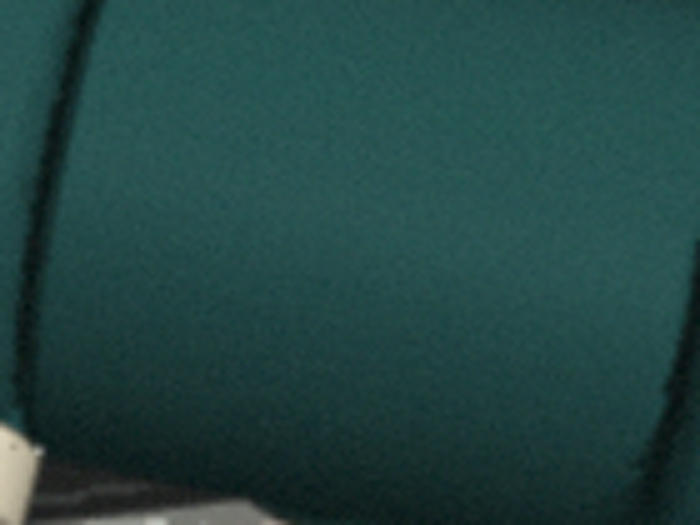

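View pics/side1_c180_120.png

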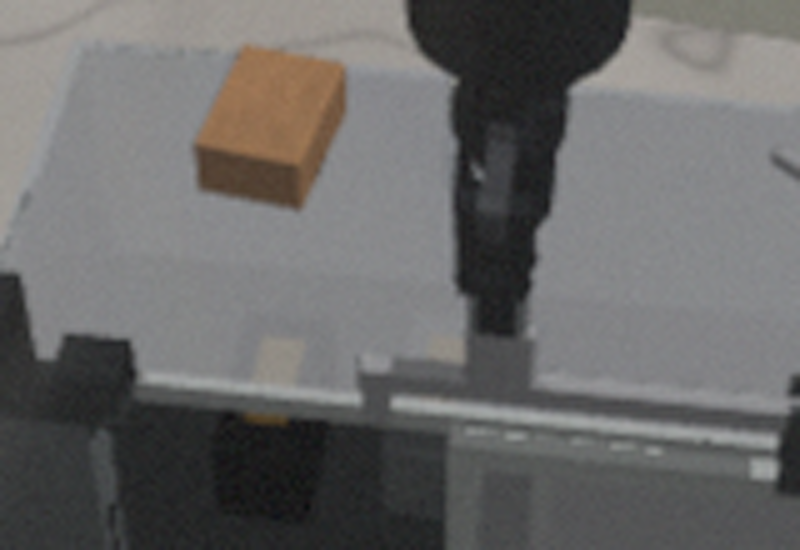

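```bash
python3 -m jog '[[0,0,-20,0,50],[0,0,-40,0,50],[0,0,-52,0,50],[0,0,-56,0,50],[0,0,-56,0,50],[0,0,-56,0,30],[0,0,-56,0,5],[0,0,-56,0,5],[0,0,-56,0,5],[0,0,-56,0,5]]' 40;  python3 -m jog '[[0,0,0,0,5],[0,0,0,0,5],[0,0,0,0,5],[0,0,0,0,5],[0,0,0,0,5],[0,0,2,0,5],[0,0,4,0,5],[0,0,6,0,5],[0,0,8,0,5],[0,0,8,0,5]]' 40; python3 -c "
from h import *
snap('side','side2');crop('side2',160,120,360,270,4)"
```

```text
time: 3.95
tool_pos: [0.4953, -0.0793, 0.217]
tcp_rot: [-1.253, 1.137, -1.139]
wrist_force: [0.7, 0.7, 4.3]
width: 0.108
time: 5.2
tool_pos: [0.4952, -0.0798, 0.2231]
tcp_rot: [-1.253, 1.137, -1.139]
wrist_force: [5.8, -3.1, -5.1]
width: 0.107
```

View pics/side2_c160_120.png

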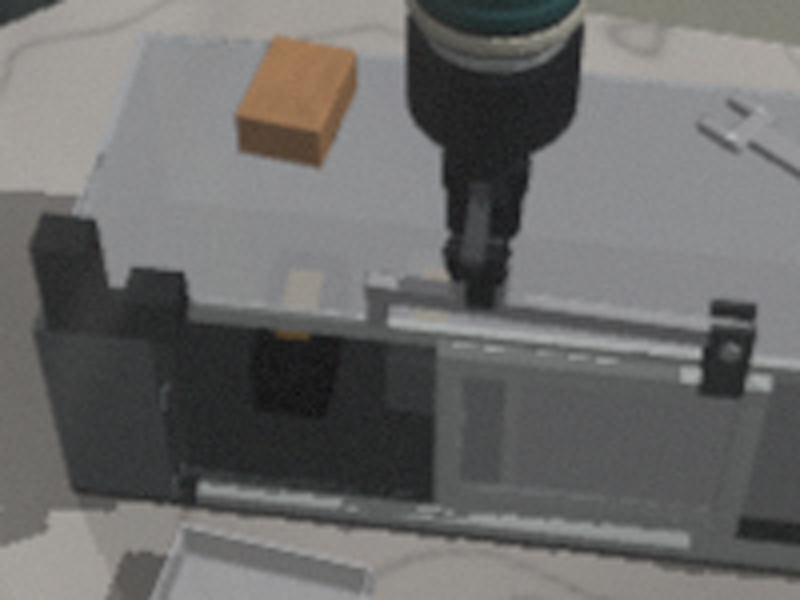

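```bash
python3 -m jog '[[0,-0.5,4,0,5],[0,-1,8,0,5],[0,-2,12,0,5],[0,-3,16,0,5],[0,-4,17,0,5],[0,-4,17,0,5],[-0.5,5,17,0,5],[-1.5,15,17,0,5],[-2.5,25,17,0,5],[-2.5,25,17,0,5]]' 50; python3 -c "
from h import *
snap('side','side3');crop('side3',160,120,360,270,4)"
```

```text
time: 6.5
tool_pos: [0.4925, -0.054, 0.2397]
tcp_rot: [-1.253, 1.138, -1.138]
wrist_force: [5.7, -1.5, -5.2]
width: 0.108
```

View pics/side3_c160_120.png

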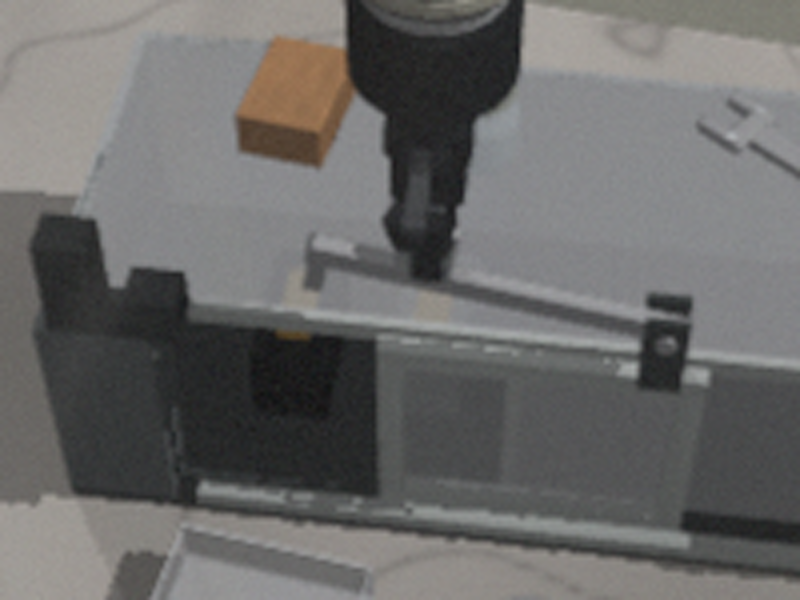

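```bash
python3 -m jog '[[-0.5,10,0,0,5],[-1.5,22,0,0,5],[-2.5,34,0,0,5],[-3.5,46,0,0,5],[-4.5,58,0,0,5],[-6,70,0,0,5],[-7,81,0,0,5],[-8,90,0,0,5],[-8.5,95,0,0,5],[-8.5,95,0,0,5]]' 50; python3 -c "
from h import *
snap('side','side4');crop('side4',150,150,270,220,6);snap('top','top4');crop('top4',120,205,280,275,5)"
```

```text
time: 7.8
tool_pos: [0.4825, 0.0403, 0.2395]
tcp_rot: [-1.256, 1.14, -1.137]
wrist_force: [1.5, -5.0, -6.9]
width: 0.107
```

View pics/side4_c150_150.png

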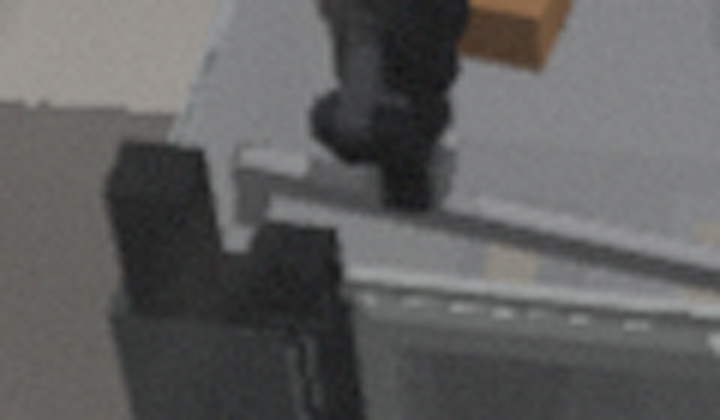

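View pics/top4_c120_205.png

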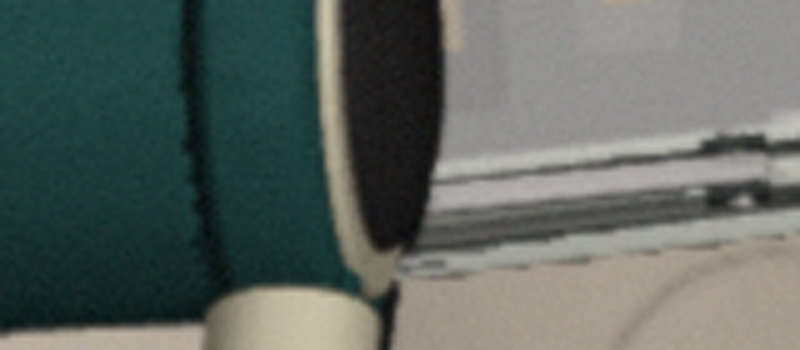

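```bash
python3 - <<'E'
from h import *
c=ld('top0'); u=np.array([-.0958,.9954,0])
p=[ray_z(c,*q,.192) for q in [(341.2,225),(267,233.6),(339.5,235.75),(267,244)]]
print((p[1]-p[0])@u*1000,(p[3]-p[2])@u*1000)
crop('top4',255,220,295,260,16);crop('top0',325,210,365,250,16)
a=cv2.imread('pics/top4_c255_220.png');b=cv2.imread('pics/top0_c325_210.png');cv2.imwrite('pics/pp.png',np.vstack([a,b])[:, :][:600*3][::2, ::2])
# template match
g=[cv2.imread(f'pics/{t}.png',0).astype(np.float32) for t in('top0','top4')]
T=g[0][220:242,331:356]; r=cv2.matchTemplate(g[1][215:265,245:300],T,cv2.TM_CCOEFF_NORMED);_,m,_,l=cv2.minMaxLoc(r);
y=np.array([r[l[1],l[0]-1],m,r[l[1],l[0]+1]]);sub=(y[0]-y[2])/(2*(y[0]-2*y[1]+y[2]))
print(m,l); ux=245+l[0]+sub;uy=215+l[1]
print((ray_z(c,ux+9,uy+10,.192)-ray_z(c,340,230,.192))@u*1000)
# side predictions: corners of notch
cs=ld('side0'); n=np.array([.9954,.0958,0])
H=np.array([.4745,.1066,0])
for nm,off,z in [('hump edge top front',-7,.176),('notch floor hump',-7,.154),('wall top',7,.210),('wall floor',7,.154)]:
    q=H+u*off/1000-n*.012+np.array([0,0,z]);x=proj(cs,q);print(nm,(np.array(x)-[150,150])*6)
E
```

```text
125.94545099577806 122.42447958499254
0.7977922558784485 (14, 13)
121.65611385030637
hump edge top front [242.9130858  273.28097807]
notch floor hump [250.53573413 314.84881776]
wall top [188.80818563 201.3163749 ]
wall floor [210.63598756 310.24960707]
```

View pics/pp.png

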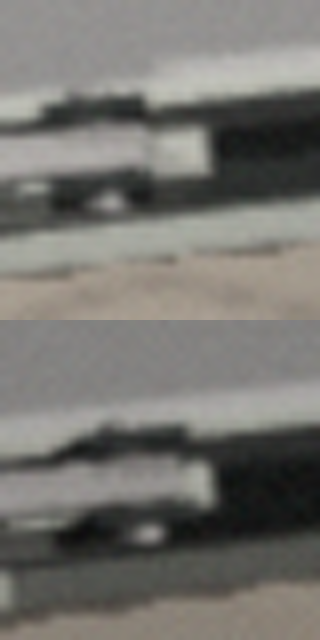

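```bash
python3 -c "
from h import *
im=cv2.imread('pics/side4.png')[165:215,160:225].astype(np.float32);im=np.clip(im*1.8,0,255).astype(np.uint8);cv2.imwrite('pics/k4.png',cv2.resize(im,None,fx=12,fy=12,interpolation=cv2.INTER_LINEAR))
im=cv2.imread('pics/top0.png')[236:272,125:190].astype(np.float32);im=np.clip(im*2.2,0,255).astype(np.uint8);cv2.imwrite('pics/kt.png',cv2.resize(im,None,fx=12,fy=12,interpolation=cv2.INTER_LINEAR))"
```

```text
(no output)
```

View pics/k4.png

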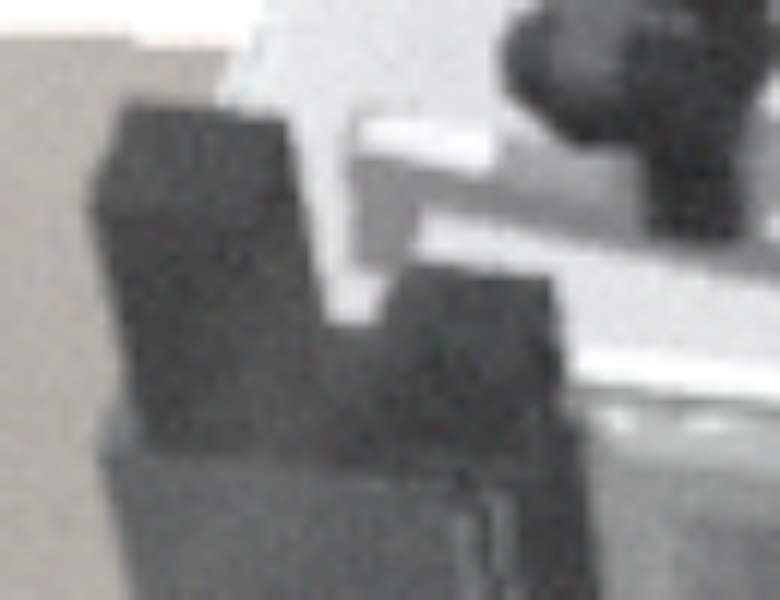

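View pics/kt.png

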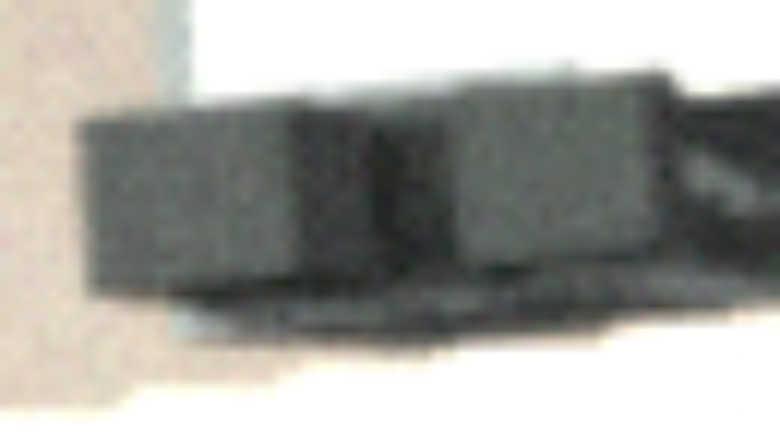

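```bash
python3 - <<'E'
from h import *
ct=ld('top0');cs=ld('side0');u=np.array([-.0958,.9954,0]);n=np.array([.9954,.0958,0])
def sn(p): return (float(p@u*1000),float(p@n*1000))
k=lambda x,y:(160+x/12,165+y/12); t=lambda x,y:(125+x/12,236+y/12)
print('side wallR back',sn(ray_z(cs,*k(288,118),.21)),'wallL back',sn(ray_z(cs,*k(125,103),.21)),'wallL front',sn(ray_z(cs,*k(95,200),.21)))
print('side humpL back',sn(ray_z(cs,*k(403,266),.176)),'humpR back',sn(ray_z(cs,*k(550,275),.176)))
print('side floor/wall back',sn(ray_z(cs,*k(325,327),.154)))
for nm,q,z in [('wallR b',t(292,100),.21),('wallR f',t(295,285),.21),('wallL b',t(82,120),.21),('wallL f',t(92,295),.21),('humpL b',t(455,85),.176),('humpL f',t(462,265),.176),('humpR b',t(662,75),.176),('humpR f',t(655,258),.176)]: print('top',nm,sn(ray_z(ct,*q,z)))
# fin in both: top z .222
print('fin top/side',sn(ray_z(ct,268.5,237,.222)),sn(ray_z(cs,280.25,185.25,.222)))
# tongue in side4: lower end corners now: a=.185
a=.185; s0=-126.4-125
for g in (125,127.5,130):
  for (al,dn) in ((170,-25),(180,-25)):
    s=s0+g+al*np.cos(a)-dn*np.sin(a); z=185+al*np.sin(a)+dn*np.cos(a)
    p=u*s/1000+n*.4842+np.array([0,0,z/1000])-n*.005
    q=proj(cs,p);print(g,al,(q[0]-160)*12,(q[1]-165)*12,z)
E
```

```text
side wallR back (68.79504390771132, 493.966524755212) wallL back (96.49975672353457, 493.31126217391386) wallL front (95.29040179892333, 471.4785571802469)
side humpL back (53.00087374200103, 493.37303569282324) humpR back (27.741880732677306, 495.0365456901326)
side floor/wall back (70.16435647217763, 496.07286626092144)
top wallR b (67.22169282840979, 493.8124183018797)
top wallR f (68.09645601550764, 468.9450500122714)
top wallL b (95.81298164228896, 494.05988799362535)
top wallL f (95.48615954917636, 470.4373564131312)
top humpL b (53.18134511870595, 496.53213950357593)
top humpL f (53.65862578486653, 471.024836594018)
top humpR b (23.59573500862985, 494.894723862119)
top humpR f (26.28436259890235, 469.1809542824371)
fin top/side (-127.24762284555358, 484.6940337461646) (-125.65071898022723, 483.832586078649)
125 170 416.5672639811248 272.0384459147547 191.69750443401122
125 180 357.7257928916946 258.28404134763764 193.53696976929163
127.5 170 401.92700378263885 270.39290250390275 191.69750443401122
127.5 180 343.09009952648194 256.6406634488127 193.53696976929163
130 170 387.2935127165372 268.7481199334343 191.69750443401122
130 180 328.46117736322753 254.99804585859545 193.53696976929163
```

```bash
python3 -m jog '[[0,1,-2.5,0,5],[-0.2,2.5,-6.5,0,5],[-0.2,2.5,-6.5,0,5],[-0.4,4.5,-6.5,0,5],[-0.6,6.5,-6.5,0,5],[-0.8,8.5,-6.5,0,5],[-1,10.5,-6.5,0,5],[-1.2,12.5,-6.5,0,5],[-1.2,12.7,-6.5,0,5],[-1.2,12.7,-6.5,0,5]]' 50; python3 -c "
from h import *
snap('side','side5')
im=cv2.imread('pics/side5.png')[165:215,160:225].astype(np.float32);im=np.clip(im*1.8,0,255).astype(np.uint8);cv2.imwrite('pics/k5.png',cv2.resize(im,None,fx=12,fy=12,interpolation=cv2.INTER_LINEAR))"
```

```text
time: 9.15
tool_pos: [0.4813, 0.0524, 0.2348]
tcp_rot: [-1.257, 1.139, -1.138]
wrist_force: [-3.4, -5.7, -1.2]
width: 0.108
```

View pics/k5.png

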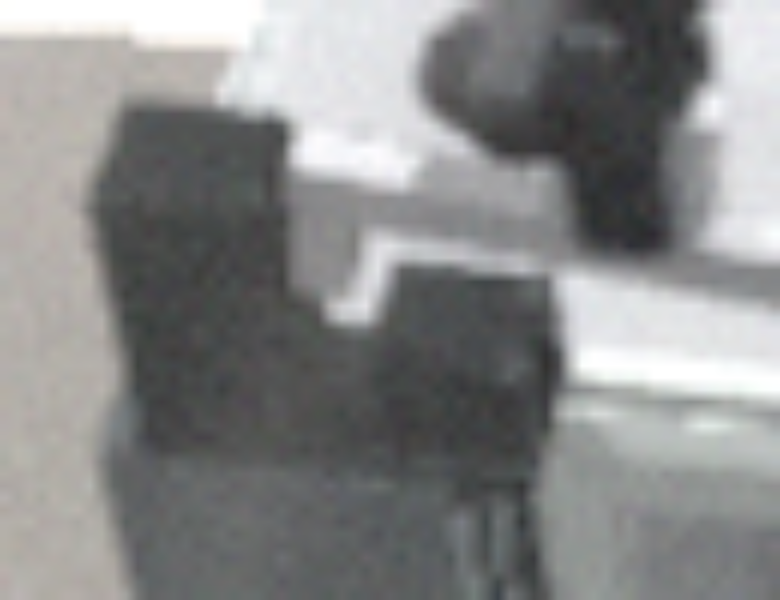

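```bash
cat > pr.py <<'E'
from h import *
cs=ld('side0');u=np.array([-.0958,.9954,0]);n=np.array([.9954,.0958,0])
a=float(sys.argv[1])
for g in map(float,sys.argv[2:]):
  o=[]
  for (al,dn) in ((170,-25),(180,-25),(182,7)):
    s=-251.4+g+al*np.cos(a)-dn*np.sin(a); z=185+al*np.sin(a)+dn*np.cos(a)
    q=proj(cs,u*s/1000+n*.4792+np.array([0,0,z/1000]));o+=[round((q[0]-160)*12),round((q[1]-165)*12)]
  print(g,o)
E
python3 pr.py .144 135 137 139; python3 pr.py .144 133
```

```text
135.0 [362, 293, 304, 281, 294, 154]
137.0 [351, 292, 292, 280, 283, 153]
139.0 [339, 290, 281, 278, 271, 151]
133.0 [374, 294, 315, 282, 306, 155]
```

```bash
python3 -m jog '[[0,0.5,-1.5,0,5],[-0.1,1,-3,0,5],[-0.1,1.5,-4.5,0,5],[-0.2,1.9,-6,0,5],[-0.2,2.3,-7.5,0,5],[-0.3,2.8,-9,0,5],[-0.3,2.8,-9,0,5],[-0.3,2.8,-9,0,5],[-0.3,2.8,-9,0,5],[-0.3,2.8,-9,0,5]]' 50; python3 -c "
from h import *
snap('side','side6')
im=cv2.imread('pics/side6.png')[165:215,160:225].astype(np.float32);im=np.clip(im*1.8,0,255).astype(np.uint8);cv2.imwrite('pics/k6.png',cv2.resize(im,None,fx=12,fy=12,interpolation=cv2.INTER_LINEAR))"
```

```text
time: 10.45
tool_pos: [0.481, 0.0555, 0.226]
tcp_rot: [-1.256, 1.14, -1.138]
wrist_force: [-3.6, -4.2, 0.8]
width: 0.108
```

View pics/k6.png

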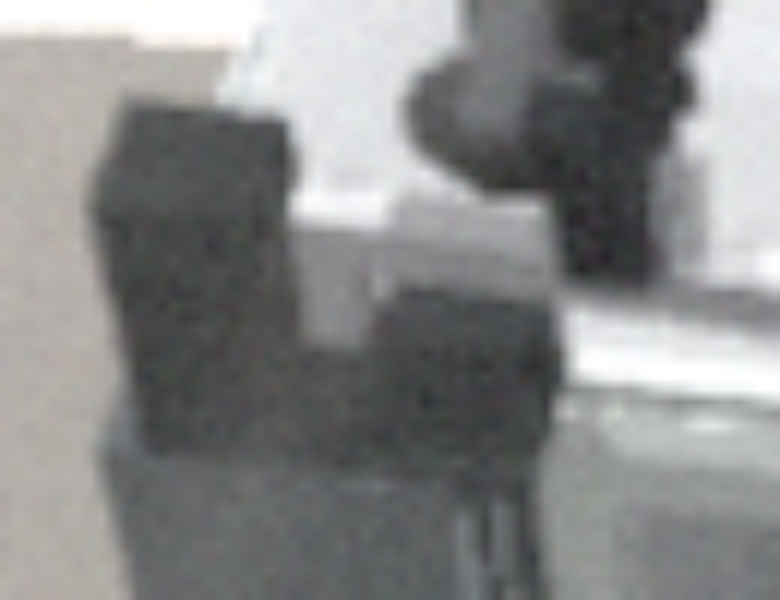

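```bash
python3 -m jog '[[0,0.3,-1.2,0,5],[-0.1,0.6,-2.4,0,5],[-0.1,0.9,-3.6,0,5],[-0.1,1.2,-4.8,0,5],[-0.1,1.5,-6,0,5],[-0.2,1.8,-7,0,5],[-0.2,2,-8,0,5],[-0.2,2,-8.5,0,5],[-0.2,2,-8.5,0,5],[-0.2,2,-8.5,0,5]]' 50; python3 -c "
from h import *
snap('side','side7')
im=cv2.imread('pics/side7.png')[165:215,160:225].astype(np.float32);im=np.clip(im*1.8,0,255).astype(np.uint8);cv2.imwrite('pics/k7.png',cv2.resize(im,None,fx=12,fy=12,interpolation=cv2.INTER_LINEAR))"
```

```text
time: 11.75
tool_pos: [0.4808, 0.0575, 0.2177]
tcp_rot: [-1.256, 1.14, -1.138]
wrist_force: [-5.5, -3.8, 0.4]
width: 0.107
```

View pics/k7.png

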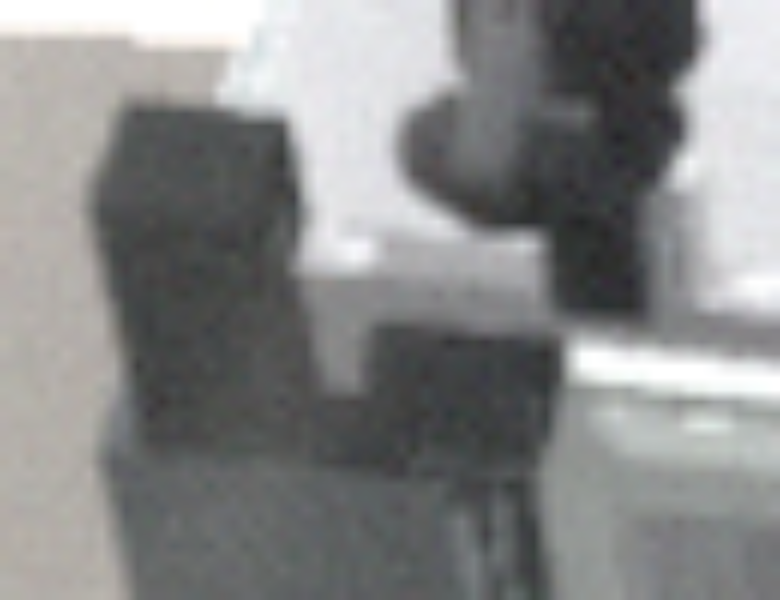

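```bash
python3 -m jog '[[0,0,-0.3,0,5],[0,0,-0.7,0,5],[0,-0.3,-0.7,0,5],[0,-0.6,-0.7,0,5],[0,-0.9,-0.7,0,5],[0.1,-1.2,-0.7,0,5],[0.1,-1.5,-0.7,0,5],[0.1,-1.5,-0.7,0,5],[0.1,-1.5,-0.7,0,5],[0.1,-1.5,-0.7,0,5]]' 50
```

```text
time: 13.05
tool_pos: [0.4809, 0.0573, 0.2175]
tcp_rot: [-1.254, 1.141, -1.136]
wrist_force: [-6.0, 0.7, 3.9]
width: 0.103
```

```bash
python3 -m jog '[[-0.5,0,0,0,5],[-1,0,0.3,0,5],[-1.5,0,0.5,0,5],[-2,0,0.5,0,5],[-2,0,0.5,0,5],[-2,0,0.5,0,5],[-2,0,0.5,0,5],[-2,0,0.5,0,5],[-2,0,0.5,0,5],[-2,0,0.5,0,5]]' 40
```

```text
time: 14.3
tool_pos: [0.4808, 0.0572, 0.2176]
tcp_rot: [-1.251, 1.138, -1.138]
wrist_force: [-0.2, 4.7, 3.2]
width: 0.111
```

```bash
python3 -m jog '[[0,0.4,0,0,5],[0,0.8,0,0,5],[0,1.2,0,0,5],[0,1.2,0,0,5],[0,1.2,0,0,12],[0,1.2,0,0,14],[0,1.2,0,0,18],[0,1.2,0,0,26],[0,1.2,0,0,40],[0,1.2,0,0,40]]' 25; python3 -c "
from h import *
snap('side','side8')
im=cv2.imread('pics/side8.png')[165:215,160:225].astype(np.float32);im=np.clip(im*1.8,0,255).astype(np.uint8);cv2.imwrite('pics/k8.png',cv2.resize(im,None,fx=12,fy=12,interpolation=cv2.INTER_LINEAR))"
```

```text
time: 15.55
tool_pos: [0.4801, 0.058, 0.2171]
tcp_rot: [-1.253, 1.138, -1.138]
wrist_force: [0.6, 0.9, -0.1]
width: 0.468
```

View pics/k8.png

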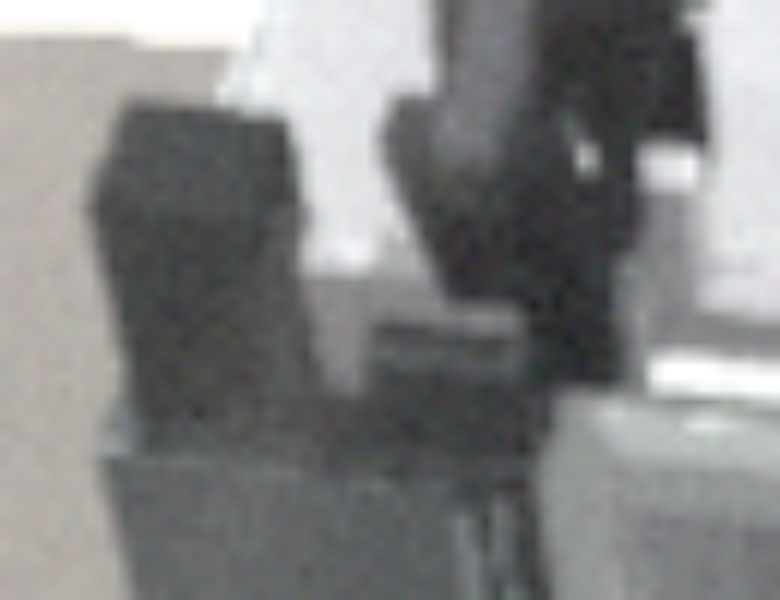

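Released; the tongue stays in the notch. Retreat straight up and look.

```bash
python3 -m jog '[[0,0,0,0,50],[0,0,10,0,50],[0,0,25,0,50],[0,0,45,0,50],[0,0,65,0,50],[0,0,90,0,50],[0,0,110,0,50],[0,0,110,0,50],[0,0,110,0,50],[0,0,110,0,50]]' 25; python3 -c "
from h import *
snap('side','side9');crop('side9',150,130,350,270,4)
im=cv2.imread('pics/side9.png')[165:215,160:225].astype(np.float32);im=np.clip(im*1.8,0,255).astype(np.uint8);cv2.imwrite('pics/k9.png',cv2.resize(im,None,fx=12,fy=12,interpolation=cv2.INTER_LINEAR))"; python3 pr.py 0 133 135 137; python3 pr.py 0.03 135
```

```text
time: 16.85
tool_pos: [0.4794, 0.0579, 0.3257]
tcp_rot: [-1.255, 1.14, -1.137]
wrist_force: [-0.5, 0.8, -0.7]
width: 0.588
133.0 [401, 390, 344, 384, 309, 259]
135.0 [390, 389, 333, 382, 298, 257]
137.0 [378, 387, 322, 381, 286, 256]
135.0 [383, 369, 325, 361, 295, 236]
```

View pics/side9_c150_130.png

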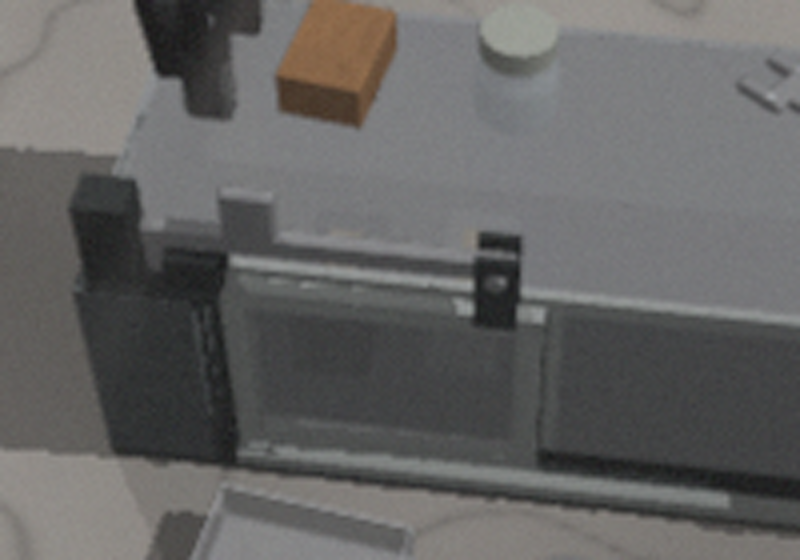

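View pics/k9.png

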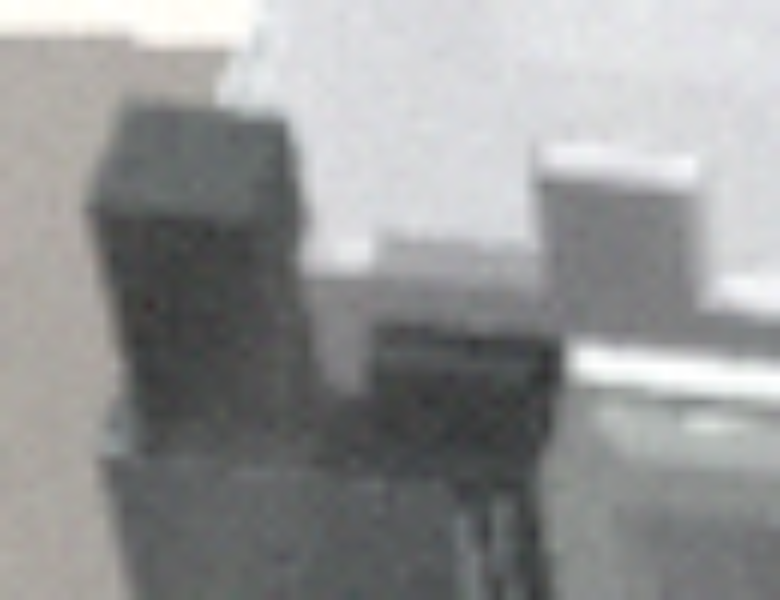

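```bash
python3 -c "
from h import *
print(bot.finish_job())"
```

```text
the job is handed in; nothing more can be done
None
```

The gate is shut and latched, and I've handed the job in at about 17 s of the 46 s. I pinched the latch bar by the fin, raised it to about 0.19 rad and carried the gate over the hump. I then lowered the bar in small steps into the notch, eased the tongue back against the hump, let go and backed off straight up.

- **Latch:** the last picture, taken with the gripper clear, shows the tongue deep in the notch. Its lower edge is where a level bar should put it (row about 392 in the enlarged crop, 382–389 predicted for level, 361–369 for 0.03 rad).
- **Gate:** it stayed shut after I let go, at about 0.135 m going by the tool position and the camera images. I didn't take a second picture to confirm it was at rest.
- **Forces:** at the end of every move while I held the bar, the wrist force was below 10 N. I had no direct reading of the tongue contact force, so that is only indirect evidence that it stayed under 16 N.
- **Other objects:** I didn't measure them again, but the carton, jar and wrench look undisturbed and nothing was touched apart from the fin.
- **Disagreement:** my first projection of the keeper into the side view was up to about 7 mm off. Re-measuring its corners in both cameras brought them to within about 2 mm, except for the hump's far end, which played no part in the moves.

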